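Run the touch mixer: arm it, then hold a bottle pressed into its spring cup

ROBOT

A 6-joint arm with a two-finger parallel gripper is mounted at the origin on a cart in front of the work surface, level with it; the furniture and walls round the work are solid. World frame = base frame: x ahead of the robot, y to its left, z up, the work surface at z = 0. Lengths are in m, angles in rad, forces in N, time in s.
With the tool pointing down it reaches from about 0.275 to 0.85 m from the base axis. Payload 5.2 kg.
Tool frame: the origin (TCP) lies on the centre line of the jaws, within the pads' length; the fingertips stand 8 mm ahead of it and the grasp point (between the pads) lies 11 mm behind it; z points along the fingers, y is the line along which they close (so a half turn about z gives the same grasp; the last joint's range is limited). The gripper opens to 85 mm and grips with 20 to 120 N. Pads are 22 mm wide; open, the fingers measure 114 mm over their backs; the gripper's body (76 mm by 85 mm) begins 54 mm behind the grasp point. The pads swing forward as they close: fully open they stand 13 mm farther back than shut.
Start: joints at [-1.44, 0.259, 1.535, -0, 1.348, -0.203], TCP at [0.18, -0.52, 0.219] pointing down, gripper open.
Joint ranges: [-3.14, 3.14], [-0.91, 2.08], [0.19, 2.58], [-1.22, 4.36], [0.22, 2.71], [-3.12, 3.12]. Speed limits (rad/s): [2.57, 2.57, 3.14, 3.14, 3.14, 3.14].

INTERFACE

Orientations are given as a rotation vector (axis times angle).
In Python, from cell import env, viewer gives the robot as it stands. The module is installed in compiled form; this text tells all that it offers.
- The arm moves only by the tool arm_command, never from a script. Its argument "steps" is text: rows parted by semicolons, each of 5 numbers parted by spaces: the shift along the tool's x, y, z in normalised numbers (1 is 0.6 m), then the turn about the tool's z in a scale on which 1.0 is 2 pi rad, then the closure, from -1 (fully open) to 1 (shut). In form: x y z roll grip; .... A call has exactly 8 rows; each row is the pose to reach, as a shift and turn from the pose commanded when the call began, along the tool's axes at that moment; what a row does not reach only later rows make up. A row lasts 1/10 s, in which the tool goes at most 50 mm and 8.59 degrees, less where a joint would pass 70% of its speed; a pose out of reach is approached as far as the arm can. Shift and turn numbers lie between -1 and 1, and a call with a number outside is refused. A call with a gripper value outside its range is refused whole. The fingers move at their own pace and stop on an object; "squeeze" is the grip in N (left out, the last holds). Time passes only in rows, so rows that repeat a pose let the fingers close, or fill a call up. It gives the time, the measured TCP pose, the force, the opening and the grip force at its end, in the units of the state.
- env.sense(): the state, without advancing time (a new reading comes with each control period).
- viewer.grab_frame(name): name is "scene" or "side" or "wrist"; returns the picture (384x512x3 uint8, red, green, blue); there is no depth.
- viewer.camera_model(name): a dict with "fx", "fy", "cx", "cy" (pixels), "world_to_cam" (4x4, takes a point from world to camera coordinates). Camera axes: x right, y down, z forward; pixel columns grow to the right and rows downward; lengths in m; the calibration is good to about 2 mm. A picture is of the moment at which its call begins: read the wrist's pose just before it. camera_model takes no time and is no camera call; for the wrist camera it gives the pose at the moment of the call.
- env.close_job(): hands the job in; it is judged then, once.
Trained networks look in the newest picture that a camera, given by its name, has taken for a name from the list of things; names that differ only in an ending like _2 or _b are one class to them, and where a whole thing is asked for, a point or a joint stands for the part that bears it (a point fixed in the world has none). Each returns a list of dicts, best first, with "score" (0 to 1); they miss things now and then, are a little off and sometimes report something else, mostly with a low value. They report only what shows in the picture. A call takes as long as a camera call.
- viewer.search_frame(camera, label): "box" ([left, top, right, bottom] in pixels, round what is visible of it).
The state is a dict: "t": time; "joint_pos": joint angles; "qvel": joint speeds; "tau": joint torques, N m; "eef_pos": TCP position; "ee_rot": TCP orientation; "contact_force": force on the tool from outside, world axes, zero at the start; "moment": the same for the moment, N m; "width": finger opening in m; "grip_force": force on a finger pad.
Only numpy, scipy, OpenCV 4.12 (cv2) and the standard library are available. Lean on these libraries where they do the work, as an engineer would, in place of code of your own. Each camera call takes 0.05 s, during which the arm holds its last target. There are 200 camera calls.

TASK

Arm the bench mixer by pressing its round plunger head fully down to its stop and letting it spring back. Then pick up the smallest of the three screw-cap bottles standing beside the mixer, stand it upright in the mixer's rubber cup and push it down so that the spring cup stays about half-way down its 15 mm travel (the mixer runs only while the cup is held there), never to the bottom of its travel. Keep it there for at least two seconds and finish while still holding the bottle pressed down, touching only the bottle and leaving the other two bottles where they stand.

Things in the scene. Friction and masses are not known exactly. Their poses are not given: they have to be found in the camera images.
- mixer: touch-to-run bench mixer, fixed to the worktop: a pale rounded box housing 170 mm (its x) by 120 mm (its y), flat top 62 mm above the worktop; origin at the centre of its underside, z up, its front with a dial and a grey panel faces its -x. On its top, along its x axis, stand the round plunger head (at x = -50 mm) and the larger open black rubber cup (at x = +30 mm)
- mixer_cup (a joint): how far the spring cup is pressed straight down, in m: 0 at rest (up), 0.015 at the bottom. The spring needs about 3 N to start and 0.6 N more per mm: 7.6 N at 7.5 mm, 12 N at the bottom. It rises again when let go
- cup_floor (a point): centre of the inner floor of the cup, which moves with the cup: 94 mm above the worktop at rest. The cup is a round black rubber socket, 52 mm outside, with a recess 42 mm wide and 14 mm deep, rim 108 mm above the worktop at rest; z up
- mixer_plunger (a joint): how far the arming plunger is pressed straight down, in m: 0 at rest (up), 0.008 at its stop. The spring needs about 3 N to start and 6 N at the stop. It springs back when let go
- plunger_top (a point): centre of the top of the arming plunger's head, a grey mushroom head 30 mm across and 10 mm thick, its top flat over 22 mm; 86 mm above the worktop at rest, moves with the plunger, 80 mm from the cup's axis
- small_bottle: the smallest bottle, to be held in the cup: round screw-cap bottle 61 mm tall, body 34 mm across up to 43 mm height, then a narrower cap about 24 mm across; about 55 g; stands upright, origin at the centre of its underside, z up along its axis
- middle_bottle: bystander, to be left alone: round screw-cap bottle, 44 mm across and 84 mm tall, upright, loose; origin at the centre of its underside
- tall_bottle: bystander, to be left alone: round screw-cap bottle, 48 mm across and 94 mm tall, upright, loose; origin at the centre of its underside

How it is judged:
By the outcome, as a careful person would: the job done as asked, in the order asked, and still so for the second after the job is handed in, while the arm keeps its last pose, push and grip.
It also fails if it takes over 53 s, if anything falls off the work surface, if the arm or the gripper's body presses on something with over 40 N, if the wrist force passes 120 N, or if a joint passes its speed limit or range.

## Working session

There is one attempt and no reset: what is moved stays moved. The work goes in short steps, Python scripts to look and compute and a tool call to move; the robot and the scene stay as the last step left them, time stands still between calls to the robot, and variables do not carry over. Pictures are saved under pics/ and viewed, at most 10 in all, crops included, and the job is handed in when it is done.

Besides the shell and the picture viewer there is one more tool, called after "Request:" as a command line: name --argument value ..., lists and objects as JSON in quotes. arm_command: Moves the arm, as the interface text tells. Its arguments: {"type":"object","properties":{"steps":{"type":"string"},"squeeze":{"type":"number"}},"required":["steps"]}

```bash
mkdir -p pics; cat > h.py <<'E'
import numpy as np, cv2
from cell import env, viewer
from scipy.spatial.transform import Rotation as R
def ray(m,u,v):
    T=np.array(m["world_to_cam"]); Rm=T[:3,:3]; c=-Rm.T@T[:3,3]
    d=Rm.T@np.array([(u-m["cx"])/m["fx"],(v-m["cy"])/m["fy"],1.]); return c,d/np.linalg.norm(d)
def atz(m,u,v,z):
    c,d=ray(m,u,v); return c+d*(z-c[2])/d[2]
def tri(rs):
    A=0;b=0
    for c,d in rs:
        P=np.eye(3)-np.outer(d,d); A=A+P; b=b+P@c
    return np.linalg.solve(A,b)
def proj(m,p):
    q=np.array(m["world_to_cam"])@np.r_[p,1]; return np.array([m["fx"]*q[0]/q[2]+m["cx"],m["fy"]*q[1]/q[2]+m["cy"]])
def save(im,n): cv2.imwrite("pics/"+n,cv2.cvtColor(im,cv2.COLOR_RGB2BGR))
E
python3 - <<'E'
from h import *
ims=[]
for c in ["scene","side"]:
    im=viewer.grab_frame(c); save(im,c+"0.png"); m=viewer.camera_model(c)
    print(c,m["fx"],np.round(-np.array(m["world_to_cam"])[:3,:3].T@np.array(m["world_to_cam"])[:3,3],3))
    for l in ["small_bottle","middle_bottle","tall_bottle","mixer","mixer_cup","mixer_plunger"]:
        print(l,[(np.round(d["box"]).astype(int).tolist(),round(d["score"],2)) for d in viewer.search_frame(c,l)[:3]])
s=env.sense(); print(s["t"],s["eef_pos"],s["ee_rot"],s["width"],s["contact_force"])
print(R.from_rotvec(s["ee_rot"]).as_matrix().round(3))
E
```

```text
scene 487.19462006537213 [0.177 0.599 0.959]
small_bottle [([284, 132, 297, 154], 0.56), ([244, 252, 255, 266], 0.23)]
middle_bottle [([239, 144, 255, 174], 0.82)]
tall_bottle [([282, 176, 305, 211], 0.77), ([239, 144, 255, 175], 0.31), ([201, 237, 224, 259], 0.18)]
mixer [([183, 232, 271, 303], 0.69)]
mixer_cup [([201, 237, 224, 262], 0.94)]
mixer_plunger [([242, 256, 257, 266], 0.57)]
side 421.0060923232182 [0.134 0.671 0.538]
small_bottle [([294, 149, 308, 172], 0.53)]
middle_bottle [([250, 152, 267, 187], 0.78)]
tall_bottle [([299, 170, 321, 210], 0.75)]
mixer [([185, 210, 290, 285], 0.96)]
mixer_cup [([207, 206, 236, 237], 0.58)]
mixer_plunger [([254, 226, 271, 240], 0.52), ([207, 208, 233, 237], 0.48)]
0.7 [ 0.18022696 -0.51964047  0.21851758] [ 3.09790599e+00  5.21983662e-01 -3.19519970e-05] 0.08526174213632504 [ 0.34486094  0.67666305 -0.51257063]
[[ 0.945  0.328 -0.   ]
 [ 0.328 -0.945 -0.   ]
 [-0.     0.    -1.   ]]
```

```bash
python3 - <<'E'
from h import *
a=cv2.imread("pics/scene0.png");b=cv2.imread("pics/side0.png")
o=np.hstack([cv2.resize(x[110:320,150:340],None,fx=2.1,fy=2.1,interpolation=2) for x in(a,b)])
cv2.imwrite("pics/c0.png",o);print(o.shape)
B={"small":((284,132,297,154),(294,149,308,172)),"mid":((239,144,255,174),(250,152,267,187)),"tall":((282,176,305,211),(299,170,321,210)),
"cup":((201,237,224,262),(207,206,236,237)),"pl":((242,256,257,266),(254,226,271,240))}
ms=[viewer.camera_model(c) for c in("scene","side")]
for k,bb in B.items():
    print(k,tri([ray(m,(x[0]+x[2])/2,(x[1]+x[3])/2) for m,x in zip(ms,bb)]).round(3),
     [atz(m,(x[0]+x[2])/2,(x[1]+x[3])/2,{"small":.03,"mid":.042,"tall":.047,"cup":.1,"pl":.08}[k]).round(3).tolist() for m,x in zip(ms,bb)])
E
```

```text
(441, 798, 3)
small [ 0.525 -0.312  0.024] [[0.519, -0.309, 0.03], [0.524, -0.3, 0.03]]
mid [ 0.597 -0.195  0.034] [[0.591, -0.189, 0.042], [0.592, -0.179, 0.042]]
tall [ 0.433 -0.136  0.045] [[0.433, -0.134, 0.047], [0.432, -0.132, 0.047]]
cup [0.511 0.122 0.088] [[0.506, 0.128, 0.1], [0.501, 0.136, 0.1]]
pl [0.432 0.105 0.076] [[0.43, 0.106, 0.08], [0.43, 0.109, 0.08]]
```

View pics/c0.png

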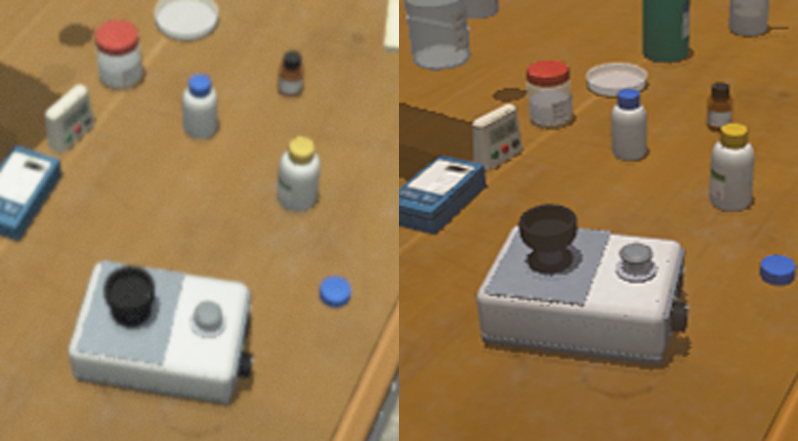

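The pictures agree with the networks. The small brown bottle is at scene pixel (288,145), the cup at (212,245) and the grey plunger at (249,259); plunger and cup are about 80 mm apart, as they should be. I'll move to the plunger first.

```bash
cat >> h.py <<'E'
def togo(p,say=True):
    s=env.sense(); Rm=R.from_rotvec(s["ee_rot"]).as_matrix()
    d=Rm.T@(np.array(p)-s["eef_pos"]); print("shift",d.round(4)); return d
E
python3 - <<'E'
from h import *
togo([.36,.06,.24])
m=viewer.camera_model("wrist"); T=np.array(m["world_to_cam"]); s=env.sense()
Rm=R.from_rotvec(s["ee_rot"]).as_matrix(); c=-T[:3,:3].T@T[:3,3]
print("cam in tool",(Rm.T@(c-s["eef_pos"])).round(3),"fwd",(Rm.T@T[2,:3]).round(3),"right",(Rm.T@T[0,:3]).round(3),m["fx"])
E
```

```text
shift [ 0.3598 -0.4887 -0.0215]
cam in tool [ 0.073  0.001 -0.155] fwd [-0.286  0.     0.958] right [ 0.  1. -0.] 277.24222449583846
```

The manual's scale: shifts go in shares of 0.6 m and turns go in shares of 2 pi rad. Converting my numbers, -0.312 m / 0.6 = -0.52, -0.274 m / 0.6 = -0.4567.

Request:
arm_command --steps "0.0483 -0.065 -0.0083 0 1; 0.0967 -0.1317 -0.0167 0 1; 0.1433 -0.195 -0.025 0 1; 0.1917 -0.26 -0.0333 0 1; 0.24 -0.325 -0.0333 0 1; 0.2883 -0.3917 -0.0333 0 1; 0.3367 -0.4567 -0.0333 0 1; 0.3833 -0.52 -0.0333 0 1" --squeeze 50

```text
t: 1.5
eef_pos: [0.2954, -0.1477, 0.2388]
ee_rot: [3.097, 0.52, 0.002]
contact_force: [1.3, -0.4, -0.8]
width: -0.0002
grip_force: 0.0
```

Scaled: -0.177 m / 0.6 = -0.295, -0.152 m / 0.6 = -0.2533.

Request:
arm_command --steps "0.0467 -0.0633 0 0 1; 0.0933 -0.1267 0 0 1; 0.14 -0.19 0 0 1; 0.1867 -0.2533 0 0 1; 0.2167 -0.295 0 0 1; 0.2167 -0.295 0 0 1; 0.2167 -0.295 0 0 1; 0.2167 -0.295 0 0 1"

```text
t: 2.3
eef_pos: [0.3599, 0.0595, 0.2385]
ee_rot: [3.098, 0.521, -0.0]
contact_force: [0.2, 0.7, -0.4]
width: -0.0
grip_force: 0.0
```

```bash
cat >> h.py <<'E'
def wl(name,labels):
    m=viewer.camera_model("wrist"); im=viewer.grab_frame("wrist"); save(im,name); o={}
    for l in labels:
        r=viewer.search_frame("wrist",l); print(l,[(np.round(d["box"]).tolist(),round(d["score"],2)) for d in r[:2]])
        if r: o[l]=r[0]["box"]
    return m,o
E
python3 - <<'E'
from h import *
m,o=wl("w1.png",["mixer_cup","mixer_plunger","plunger_top"])
print(env.sense())
import json; json.dump([{k:np.array(v).tolist() for k,v in m.items()},{k:np.array(v).tolist() for k,v in o.items()}],open("w1.json","w"))
for k,p in {"pl":[.432,.106,.086],"cup":[.510,.124,.108]}.items(): print(k,proj(m,p))
E
```

```text
mixer_cup [([219.0, 0.0, 277.0, 36.0], 0.74)]
mixer_plunger []
plunger_top [([234.0, 79.0, 257.0, 111.0], 0.76)]
{'t': 2.5, 'joint_pos': array([-1.45161041e-01, -1.05624015e-01,  1.88612424e+00, -1.54982965e-04,
        1.36092708e+00,  1.09429564e+00]), 'qvel': array([ 0.0048375 ,  0.00123237, -0.00154555,  0.00071948, -0.00039096,
        0.00241839]), 'tau': array([ 1.28948679e-01, -2.28511602e+01, -2.92136532e+01,  5.37660846e-03,
        3.58572252e-03, -6.71672460e-03]), 'eef_pos': array([0.36011976, 0.05927583, 0.23858088]), 'ee_rot': array([3.09837774e+00, 5.18107386e-01, 1.74447396e-04]), 'contact_force': array([-0.34971938,  0.01414098, -0.03225341]), 'moment': array([ 0.02551591,  0.07236632, -0.04560219]), 'grip_force': 0.0, 'width': -0.0002492514639890604}
pl [240.44240909  98.22140415]
cup [246.4525815    3.39428967]
```

View pics/w1.png

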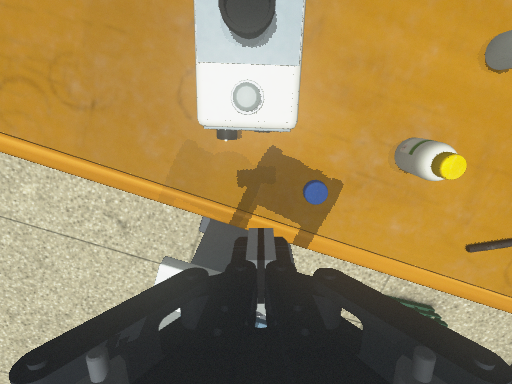

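Plunger head at pixel (246,97), cup rim centred around (247,8), mixer axis nearly along the tool's x. Next I'll compute the position and go above the plunger for a second view.

```bash
python3 - <<'E'
from h import *
import json
m,o=json.load(open("w1.json")); p=atz(m,246.5,96,.084); print(p)
ms=[viewer.camera_model(c) for c in("scene","side")]
q=tri([ray(m,246.5,96),ray(ms[0],249.5,260),ray(ms[1],262.5,232)]); print(q)
togo([p[0],p[1],.16])
E
```

```text
[0.43623169 0.10078993 0.084     ]
[0.43465443 0.10090733 0.0747864 ]
shift [ 0.0855 -0.0145  0.0786]
```

Scaled: 0.0855 m / 0.6 = 0.1425, -0.0145 m / 0.6 = -0.0242.

Request:
arm_command --steps "0.05 -0.0083 0.0333 0 1; 0.1 -0.0167 0.0667 0 1; 0.1425 -0.0242 0.0833 0 1; 0.1425 -0.0242 0.0833 0 1; 0.1425 -0.0242 0.0833 0 1; 0.1425 -0.0242 0.0833 0 1; 0.1425 -0.0242 0.0833 0 1; 0.1425 -0.0242 0.0833 0 1"

```text
t: 3.3
eef_pos: [0.436, 0.1016, 0.1892]
ee_rot: [3.098, 0.521, 0.002]
contact_force: [0.4, -0.9, 0.5]
width: 0.0
grip_force: 0.0
```

```bash
python3 - <<'E'
from h import *
import json
m,o=wl("w2.png",["mixer_cup","plunger_top"])
json.dump([{k:np.array(v).tolist() for k,v in m.items()},{k:np.array(v).tolist() for k,v in o.items()}],open("w2.json","w"))
m1,o1=json.load(open("w1.json"))
for k in o:
    f=lambda b:((b[0]+b[2])/2,(b[1]+b[3])/2)
    print(k,atz(m,*f(o[k]),.086),tri([ray(m,*f(o[k])),ray(m1,*f(o1[k]))]))
print(env.sense()["eef_pos"],"tip proj",proj(m,env.sense()["eef_pos"]-[0,0,.008]))
E
```

```text
mixer_cup [([237.0, 65.0, 295.0, 135.0], 0.89)]
plunger_top []
mixer_cup [0.51400351 0.12257967 0.086     ] [0.51402715 0.12405611 0.05358873]
[0.43607292 0.10187186 0.18889455] tip proj [259.15265833 227.30873966]
```

View pics/w2.png

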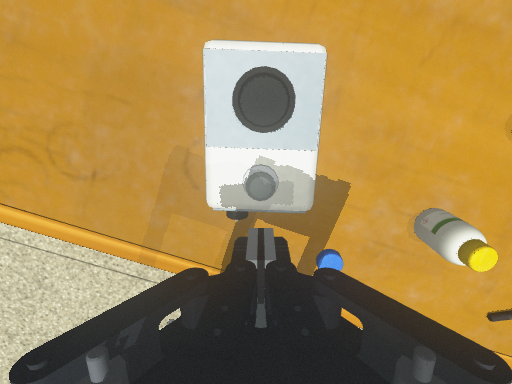

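The cup rim is centred at (264,99) and the plunger head at (261,181). I'll triangulate both against the first view.

```bash
python3 - <<'E'
from h import *
import json
m,_=json.load(open("w2.json")); m1,_=json.load(open("w1.json"))
ms=[viewer.camera_model(c) for c in("scene","side")]
c=atz(m,264,99,.108); p=atz(m,261,181,.085)
print("cup",c,tri([ray(m,264,99),ray(ms[0],212,245),ray(ms[1],221,213)]))
print("pl",p,atz(m1,246.5,96,.085),tri([ray(m,261,181),ray(m1,246.5,96)]), np.linalg.norm((c-p)[:2]))
im=cv2.imread("pics/w2.png")[140:220,200:330]; cv2.imwrite("pics/c2.png",cv2.resize(im,None,fx=5,fy=5,interpolation=2))
togo([p[0],p[1],.1])
E
```

```text
cup [0.51311903 0.12458685 0.108     ] [0.51114236 0.12358407 0.10795436]
pl [0.44213479 0.10246344 0.085     ] [0.43620813 0.10073204 0.085     ] [0.43699171 0.10130958 0.06504193] 0.07435191095872
shift [0.0059 0.0014 0.0889]
```

View pics/c2.png

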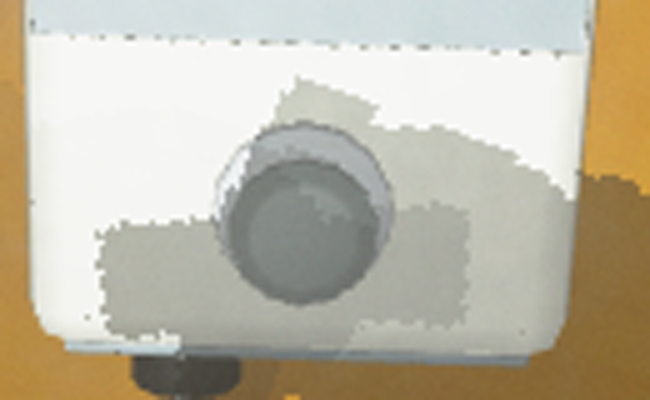

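The crop shows the head centred at crop (306,232), which is full-image pixel (261.2,186.4).

```bash
python3 - <<'E'
from h import *
import json
m,_=json.load(open("w2.json")); m1,_=json.load(open("w1.json"))
c=atz(m,264,99,.108); p=atz(m,261.2,186.4,.084)
print(p,tri([ray(m,261.2,186.4),ray(m1,246.5,96)]),np.linalg.norm((c-p)[:2]))
togo([p[0],p[1],.1])
E
```

```text
[0.43683093 0.10041432 0.084     ] [0.43640115 0.10058161 0.0829188 ] 0.08002614937370445
shift [0.0002 0.0016 0.0889]
```

Request:
arm_command --steps "0 0.0025 0.075 0 1; 0 0.0025 0.1417 0 1; 0 0.0025 0.1533 0 1; 0 0.0025 0.1583 0 1; 0 0.0025 0.1617 0 1; 0 0.0025 0.165 0 1; 0 0.0025 0.165 0 1; 0 0.0025 0.165 0 1"

```text
t: 4.25
eef_pos: [0.4373, 0.1006, 0.0904]
ee_rot: [3.098, 0.522, 0.003]
contact_force: [0.9, -0.1, 0.2]
width: 0.0003
grip_force: 0.0
```

Scaled: 0.004 m / 0.6 = 0.0067, 0.003 m / 0.6 = 0.005.

Request:
arm_command --steps "0 0 0.0017 0 1; 0 0 0.0033 0 1; 0 0 0.005 0 1; 0 0 0.0067 0 1; 0 0 0.0067 0 1; 0 0 0.0067 0 1; 0 0 0.0067 0 1; 0 0 0.0067 0 1"

```text
t: 5.05
eef_pos: [0.4367, 0.1006, 0.0855]
ee_rot: [3.098, 0.522, 0.0]
contact_force: [-0.6, 0.6, -0.7]
width: 0.0002
grip_force: 0.0
```

```bash
python3 - <<'E'
from h import *
a=viewer.grab_frame("side")[180:270,190:320]; b=viewer.grab_frame("wrist")[110:290,180:340]
o=np.hstack([cv2.resize(a,(390,270),interpolation=2),cv2.resize(b,(240,270),interpolation=2)]); save(o,"c3.png")
E
```

```text
(no output)
```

View pics/c3.png

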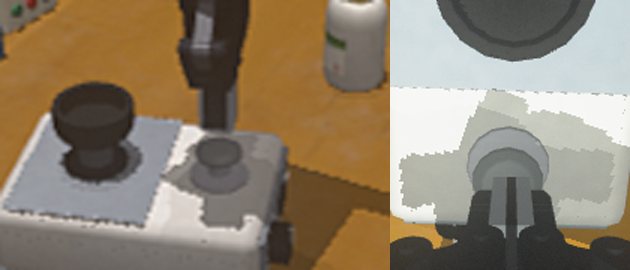

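```bash
python3 - <<'E'
from h import *
s=env.sense(); m=viewer.camera_model("wrist"); S=viewer.camera_model("side"); Rm=R.from_rotvec(s["ee_rot"]).as_matrix()
print(s["eef_pos"])
for a in (0,11):
  for h in (-.008,0,.008,.016):
    p=s["eef_pos"]+Rm@[a/1000,0,-h]; print(a,h,p.round(3),"wrist",proj(m,p).round(1),"side",proj(S,p).round(1))
for h in(.086,.078): print("head",proj(m,[.4368,.1004,h]).round(1),proj(S,[.4368,.1004,h]).round(1))
E
```

```text
[0.43669608 0.10059669 0.0855432 ]
0 -0.008 [0.437 0.101 0.078] wrist [259.5 227.7] side [261.5 230.7]
0 0 [0.437 0.101 0.086] wrist [259.4 233.1] side [261.4 227.2]
0 0.008 [0.437 0.101 0.094] wrist [259.4 239. ] side [261.4 223.6]
0 0.016 [0.437 0.101 0.102] wrist [259.4 245.4] side [261.4 220.1]
11 -0.008 [0.447 0.104 0.078] wrist [259.5 211.5] side [255.7 230.2]
11 0 [0.447 0.104 0.086] wrist [259.4 216.3] side [255.6 226.7]
11 0.008 [0.447 0.104 0.094] wrist [259.4 221.5] side [255.6 223.2]
11 0.016 [0.447 0.104 0.102] wrist [259.3 227.2] side [255.5 219.6]
head [259.8 233.3] [261.4 226.9]
head [259.8 227.9] [261.5 230.4]
```

The pictures put the shut tips about 8–15 mm higher than the nominal figure, so there's been no contact yet. I'll go down in small steps, watching the force.

Scaled: 0.007 m / 0.6 = 0.0117, 0.006 m / 0.6 = 0.01.

Request:
arm_command --steps "0 0 0.0033 0 1; 0 0 0.0067 0 1; 0 0 0.0083 0 1; 0 0 0.01 0 1; 0 0 0.0117 0 1; 0 0 0.0117 0 1; 0 0 0.0117 0 1; 0 0 0.0117 0 1"

```text
t: 5.95
eef_pos: [0.4367, 0.1006, 0.0786]
ee_rot: [-3.098, -0.522, -0.0]
contact_force: [-0.2, -0.1, 0.1]
width: 0.0001
grip_force: 0.0
```

Scaled: 0.004 m / 0.6 = 0.0067, 0.003 m / 0.6 = 0.005.

Request:
arm_command --steps "0 0 0.0017 0 1; 0 0 0.0033 0 1; 0 0 0.005 0 1; 0 0 0.0067 0 1; 0 0 0.0067 0 1; 0 0 0.0067 0 1; 0 0 0.0067 0 1; 0 0 0.0067 0 1"

```text
t: 6.75
eef_pos: [0.4367, 0.1006, 0.0745]
ee_rot: [3.098, 0.522, 0.0]
contact_force: [0.0, 0.3, 1.1]
width: 0.0002
grip_force: 0.0
```

Scaled: 0.004 m / 0.6 = 0.0067, 0.003 m / 0.6 = 0.005.

Request:
arm_command --steps "0 0 0.0017 0 1; 0 0 0.0033 0 1; 0 0 0.005 0 1; 0 0 0.0067 0 1; 0 0 0.0067 0 1; 0 0 0.0067 0 1; 0 0 0.0067 0 1; 0 0 0.0067 0 1"

```text
t: 7.55
eef_pos: [0.4368, 0.1006, 0.0706]
ee_rot: [3.098, 0.522, 0.0]
contact_force: [-0.3, -0.7, 3.6]
width: -0.0003
grip_force: 1.9
```

Scaled: 0.005 m / 0.6 = 0.0083, 0.004 m / 0.6 = 0.0067.

Request:
arm_command --steps "0 0 0.0017 0 1; 0 0 0.0033 0 1; 0 0 0.005 0 1; 0 0 0.0067 0 1; 0 0 0.0083 0 1; 0 0 0.0083 0 1; 0 0 0.0083 0 1; 0 0 0.0083 0 1"

```text
t: 8.35
eef_pos: [0.4368, 0.1006, 0.0656]
ee_rot: [3.098, 0.522, 0.0]
contact_force: [0.3, 0.6, 6.4]
width: -0.0001
grip_force: 2.9
```

Scaled: 0.003 m / 0.6 = 0.005, 0.002 m / 0.6 = 0.0033.

Request:
arm_command --steps "0 0 0.0017 0 1; 0 0 0.0033 0 1; 0 0 0.005 0 1; 0 0 0.005 0 1; 0 0 0.005 0 1; 0 0 0.005 0 1; 0 0 0.005 0 1; 0 0 0.005 0 1"

```text
t: 9.15
eef_pos: [0.4369, 0.1007, 0.0646]
ee_rot: [3.097, 0.523, 0.002]
contact_force: [-7.7, -1.5, 28.1]
width: -0.0003
grip_force: 13.7
```

The plunger hit its stop at 28 N with the TCP at z = 0.0645. Now I'll lift, let it spring back, and go look at the bottle.

Scaled: 0.18 m / 0.6 = 0.3, 0.135 m / 0.6 = 0.225.

Request:
arm_command --steps "0 0 -0.0333 0 1; 0 0 -0.1 0 1; 0 0 -0.1667 0 1; 0 0 -0.2333 0 1; -0.0233 0.075 -0.2333 0 0; -0.0467 0.15 -0.2333 0 -0.3; -0.07 0.225 -0.2333 0 -0.3; -0.0917 0.3 -0.2333 0 -0.3"

```text
t: 9.95
eef_pos: [0.4431, -0.0889, 0.2021]
ee_rot: [-3.097, -0.523, 0.001]
contact_force: [1.3, -0.0, -0.4]
width: 0.0554
grip_force: 0.0
```

Scaled: 0.233 m / 0.6 = 0.3883, 0.187 m / 0.6 = 0.3117.

Request:
arm_command --steps "-0.0233 0.0783 0 0 -0.3; -0.0467 0.1567 0 0 -0.3; -0.07 0.2333 0 0 -0.3; -0.0933 0.3117 0 0 -0.3; -0.1117 0.3883 0 0 -0.3; -0.1117 0.3883 0 0 -0.3; -0.1117 0.3883 0 0 -0.3; -0.1117 0.3883 0 0 -0.3"

```text
t: 10.75
eef_pos: [0.4563, -0.3283, 0.2018]
ee_rot: [-3.096, -0.522, 0.001]
contact_force: [0.2, -0.0, 0.1]
width: 0.0554
grip_force: 0.0
```

```bash
python3 - <<'E'
from h import *
import json
m,o=wl("w4.png",["small_bottle","middle_bottle","tall_bottle"]); s=env.sense(); print(s["eef_pos"],s["width"],s["contact_force"])
json.dump([{k:np.array(v).tolist() for k,v in m.items()},{k:np.array(v).tolist() for k,v in o.items()}],open("w4.json","w"))
b=o.get("small_bottle")
if b is not None: print(atz(m,(b[0]+b[2])/2,(b[1]+b[3])/2,.035), proj(m,[.523,-.306,.061]))
E
```

```text
small_bottle [([243.0, 94.0, 274.0, 122.0], 0.96)]
middle_bottle [([145.0, 0.0, 200.0, 30.0], 0.85), ([47.0, 110.0, 132.0, 159.0], 0.19)]
tall_bottle [([50.0, 110.0, 132.0, 156.0], 0.56)]
[ 0.4569098  -0.32828485  0.20279934] 0.0557850143436205 [0.02927621 0.1110448  0.03648901]
[ 0.52483809 -0.30222787  0.035     ] [260.85240965 111.14673338]
```

View pics/w4.png

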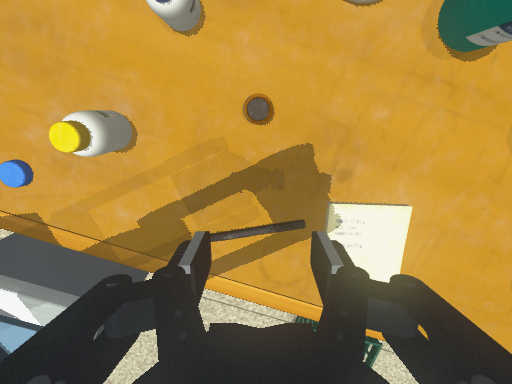

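The small bottle is centred at (259,108), with the cap concentric on the body. The open tips show at row ~238; their 100 px spacing also puts them about 12 mm behind the TCP.

```bash
python3 - <<'E'
from h import *
import json
m,_=json.load(open("w4.json")); ms=[viewer.camera_model(c) for c in("scene","side")]
print(atz(m,258.5,108,.061),atz(m,259,108.5,.043))
print(tri([ray(m,259,108),ray(ms[0],290.5,134),ray(ms[1],301,151)]))
p=atz(m,258.5,108,.061); togo([p[0],p[1],.12]);togo([p[0],p[1],.02])
E
```

```text
[ 0.5251269  -0.30271636  0.061     ] [ 0.52479446 -0.30324144  0.043     ]
[ 0.52456076 -0.30476775  0.05962154]
shift [ 0.0728 -0.0017  0.0828]
shift [ 0.0728 -0.0017  0.1828]
```

Request:
arm_command --steps "0.0583 -0.0017 0.05 0 -0.3; 0.12 -0.0033 0.1 0 -0.3; 0.12 -0.0033 0.1417 0 -0.3; 0.12 -0.0033 0.1833 0 -0.3; 0.12 -0.0033 0.225 0 -0.3; 0.12 -0.0033 0.2583 0 -0.3; 0.12 -0.0033 0.2833 0 -0.3; 0.12 -0.0033 0.2833 0 -0.3"

```text
t: 11.75
eef_pos: [0.5229, -0.3021, 0.0305]
ee_rot: [-3.094, -0.523, 0.005]
contact_force: [-0.1, -0.4, 0.2]
width: 0.055
grip_force: 0.0
```

```bash
python3 - <<'E'
from h import *
a=viewer.grab_frame("side")[110:200,250:350]; b=viewer.grab_frame("wrist")[100:340,140:380]
o=np.hstack([cv2.resize(a,(400,360),interpolation=2),cv2.resize(b,(360,360),interpolation=2)]); save(o,"c5.png")
s=env.sense();print(s["eef_pos"],s["contact_force"]);m=viewer.camera_model("wrist")
Rm=R.from_rotvec(s["ee_rot"]).as_matrix();S=viewer.camera_model("side")
for h in(.02,.03,.04,.05,.06): print(h,[proj(S,np.r_[(s["eef_pos"]+Rm@[0,y,0])[:2],h]).round(1).tolist() for y in(-.033,.033)],[proj(m,np.r_[(s["eef_pos"]+Rm@[.011,y,0])[:2],h]).round(1).tolist() for y in(-.028,.028)])
E
```

```text
[ 0.52436759 -0.3036166   0.03299023] [0.14118568 0.91890629 1.24951832]
0.02 [[300.7, 168.6], [302.2, 158.1]] [[216.0, 208.8], [303.0, 208.8]]
0.03 [[300.8, 165.3], [302.4, 154.8]] [[213.5, 214.5], [305.4, 214.5]]
0.04 [[300.9, 161.9], [302.5, 151.6]] [[210.7, 220.8], [308.1, 220.8]]
0.05 [[301.1, 158.5], [302.7, 148.3]] [[207.5, 228.0], [311.1, 228.0]]
0.06 [[301.2, 155.1], [302.8, 145.0]] [[203.9, 236.1], [314.6, 236.1]]
```

View pics/c5.png

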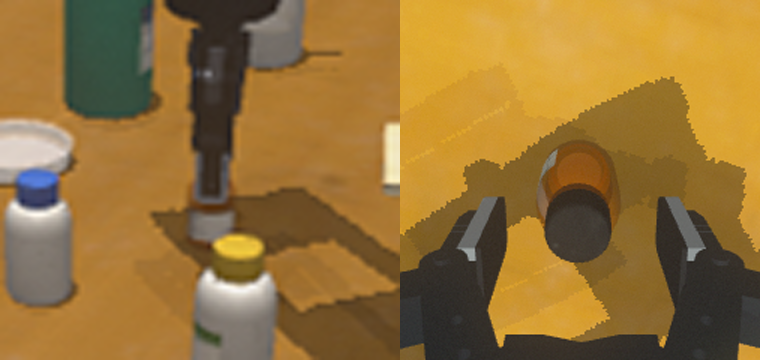

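The side view has the near fingertip at about row 160, height ≈46 mm, so the tips sit 13 mm above the TCP, matching the plunger contact. The wrist view has the bottle centred between the pads. I'll go down so the tips are about 20 mm above the worktop, enough to clear the cup rim, and grip there.

Scaled: 0.026 m / 0.6 = 0.0433, 0.013 m / 0.6 = 0.0217.

Request:
arm_command --steps "0 0 0.0217 0 -0.3; 0 0 0.0433 0 -0.3; 0 0 0.0433 0 -0.3; 0 0 0.0433 0 0.1; 0 0 0.0433 0 0.3; 0 0 0.0433 0 0.6; 0 0 0.0433 0 1; 0 0 0.0433 0 1" --squeeze 45

```text
t: 12.65
eef_pos: [0.5242, -0.3042, 0.0067]
ee_rot: [3.098, 0.522, 0.0]
contact_force: [0.4, -0.5, 1.4]
width: 0.0328
grip_force: 44.6
```

Scaled: -0.19 m / 0.6 = -0.3167, -0.14 m / 0.6 = -0.2333.

Request:
arm_command --steps "0 0 0 0 1; 0 0 0 0 1; 0 0 -0.0167 0 1; 0 0 -0.0667 0 1; 0 0 -0.15 0 1; 0 0 -0.2333 0 1; 0 0 -0.3167 0 1; 0 0 -0.3167 0 1"

```text
t: 13.45
eef_pos: [0.5276, -0.3069, 0.206]
ee_rot: [3.086, 0.52, 0.016]
contact_force: [1.1, -0.9, -0.9]
width: 0.0326
grip_force: 44.8
```

Scaled: -0.312 m / 0.6 = -0.52, -0.27 m / 0.6 = -0.45.

Request:
arm_command --steps "0.0083 -0.0267 0 0 1; 0.0267 -0.0833 0 0 1; 0.05 -0.1567 0 0 1; 0.0733 -0.23 0 0 1; 0.0967 -0.3033 0 0 1; 0.1183 -0.3767 0 0 1; 0.1417 -0.45 0 0 1; 0.165 -0.52 0 0 1"

```text
t: 14.25
eef_pos: [0.5131, 0.0261, 0.1951]
ee_rot: [-3.096, -0.522, 0.005]
contact_force: [0.8, 0.2, -1.0]
width: 0.0328
grip_force: 44.8
```

Scaled: -0.096 m / 0.6 = -0.16, -0.088 m / 0.6 = -0.1467.

Request:
arm_command --steps "0.02 -0.0633 0 0 1; 0.0367 -0.1167 0 0 1; 0.0467 -0.1467 0 0 1; 0.05 -0.16 0 0 1; 0.05 -0.16 0 0 1; 0.05 -0.16 0.0333 0 1; 0.05 -0.16 0.05 0 1; 0.05 -0.16 0.05 0 1"

```text
t: 15.05
eef_pos: [0.5107, 0.1226, 0.1645]
ee_rot: [-3.098, -0.52, 0.007]
contact_force: [0.4, 1.2, -0.9]
width: 0.0327
grip_force: 44.9
```

```bash
python3 - <<'E'
from h import *
m,o=wl("w6.png",["mixer_cup","small_bottle"]); s=env.sense(); print(s["eef_pos"],s["contact_force"],s["width"])
a=viewer.grab_frame("side")[120:290,180:300]
o=np.hstack([cv2.resize(cv2.cvtColor(cv2.imread("pics/w6.png"),4)[60:300,140:380],(400,400),interpolation=2),cv2.resize(a,(300,425),interpolation=2)[:400]]); save(o,"c6.png")
print("cup rim",proj(m,[.5131,.1246,.108]),proj(m,[.5131+.0246,.1246+.0085,.108])); togo([.5125,.124,.125])
E
```

```text
mixer_cup [([229.0, 166.0, 289.0, 219.0], 0.86)]
small_bottle [([227.0, 204.0, 294.0, 308.0], 0.93)]
[0.51263475 0.12301835 0.16688271] [-0.59186134 -0.04688332 -0.33635979] 0.03258308262618358
cup rim [258.36500668 199.25804248] [258.29321592 167.42122155]
shift [-0.     -0.0009  0.0421]
```

View pics/c6.png

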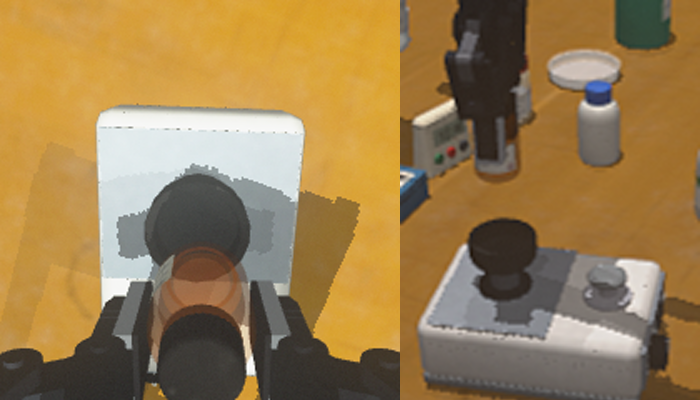

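```bash
python3 - <<'E'
from h import *
s=env.sense(); m=viewer.camera_model("wrist"); Rm=R.from_rotvec(s["ee_rot"]).as_matrix()
for z in(.0067,):
  for x in(.015,.017,.019): print(x,proj(m,s["eef_pos"]+Rm@[x,0,z]))
print("cap",proj(m,s["eef_pos"]+Rm@[0.012,0,-.054]), R.from_matrix(Rm).as_rotvec())
E
```

```text
0.015 [259.43494234 206.24340047]
0.017 [259.43242829 203.18359824]
0.019 [259.42989734 200.10323444]
cap [258.95253252 262.81260308] [3.09794654e+00 5.20646377e-01 1.46643066e-03]
```

The cup is centred at u≈258, matching the prediction, and the bottle is upright and about over the cup. I'll lower it in until just inside the rim.

Scaled: 0.06 m / 0.6 = 0.1, 0.055 m / 0.6 = 0.0917.

Request:
arm_command --steps "0.0017 -0.0025 0.0167 0 1; 0.0017 -0.0025 0.0417 0 1; 0.0017 -0.0025 0.0583 0 1; 0.0017 -0.0025 0.0717 0 1; 0.0017 -0.0025 0.0833 0 1; 0.0017 -0.0025 0.0917 0 1; 0.0017 -0.0025 0.1 0 1; 0.0017 -0.0025 0.1 0 1"

```text
t: 16.05
eef_pos: [0.5124, 0.1254, 0.1059]
ee_rot: [-3.098, -0.522, 0.002]
contact_force: [0.4, -0.3, 0.8]
width: 0.0327
grip_force: 44.9
```

Scaled: 0.008 m / 0.6 = 0.0133, 0.002 m / 0.6 = 0.0033.

Request:
arm_command --steps "0 0 0.0033 0 1; 0 0 0.005 0 1; 0 0 0.0067 0 1; 0 0 0.0083 0 1; 0 0 0.01 0 1; 0 0 0.0117 0 1; 0 0 0.0133 0 1; 0 0 0.0133 0 1"

```text
t: 16.85
eef_pos: [0.5129, 0.1254, 0.0988]
ee_rot: [3.098, 0.522, 0.001]
contact_force: [-0.7, 0.3, 3.3]
width: 0.0327
grip_force: 44.9
```

```bash
python3 - <<'E'
from h import *
for i in range(3):
    viewer.grab_frame("wrist"); s=env.sense(); print(s["t"],s["eef_pos"].round(4),s["contact_force"].round(2),s["moment"].round(2))
E
```

```text
16.9 [0.5129 0.1254 0.0988] [-0.73 -0.45  3.02] [-0.02  0.2   0.03]
16.95 [0.5128 0.1254 0.0988] [-1.05 -0.21  3.67] [0.01 0.15 0.03]
17.0 [0.5129 0.1254 0.0987] [-0.59 -0.42  3.71] [-0.    0.19  0.04]
```

Scaled: 0.0057 m / 0.6 = 0.0095, 0.005 m / 0.6 = 0.0083.

Request:
arm_command --steps "0 0 0.0017 0 1; 0 0 0.0033 0 1; 0 0 0.005 0 1; 0 0 0.0067 0 1; 0 0 0.0083 0 1; 0 0 0.0095 0 1; 0 0 0.0095 0 1; 0 0 0.0095 0 1"

```text
t: 17.8
eef_pos: [0.5129, 0.1254, 0.0932]
ee_rot: [3.098, 0.522, 0.001]
contact_force: [-2.2, -0.9, 6.4]
width: 0.0327
grip_force: 45.1
```

```bash
python3 - <<'E'
from h import *
F=[]
for i in range(8):
    a=viewer.grab_frame("side"); s=env.sense(); F.append(np.r_[s["t"],s["eef_pos"],s["contact_force"]])
print(np.mean(F,0).round(4),s["grip_force"],s["width"])
b=viewer.grab_frame("wrist")[60:300,140:380]
save(np.hstack([cv2.resize(b,(400,400),interpolation=2),cv2.resize(a[120:280,180:300],(300,400),interpolation=2)]),"c7.png")
E
```

```text
[18.025   0.5129  0.1254  0.0932 -1.6606  0.1801  7.1089] 45.138219594955444 0.03244565623831158
```

View pics/c7.png

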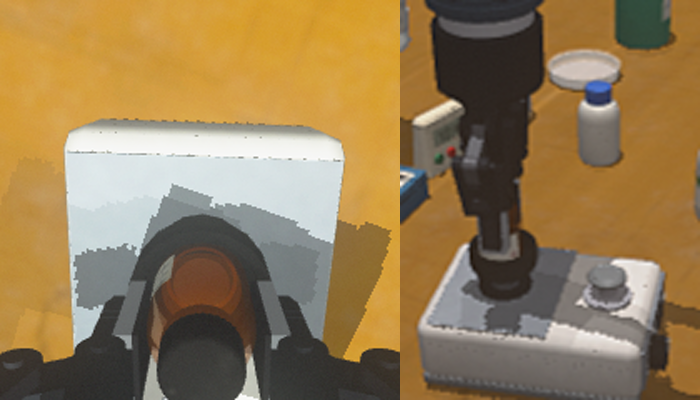

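The bottle stands in the cup. Spring load is about 7.1 N plus 0.55 N of bottle weight, or 7.5 mm of travel, and the height agrees. The fingers sit just above the rim. Now I'll hold it.

Request:
arm_command --steps "0 0 0 0 1; 0 0 0 0 1; 0 0 0 0 1; 0 0 0 0 1; 0 0 0 0 1; 0 0 0 0 1; 0 0 0 0 1; 0 0 0 0 1"

```text
t: 19.05
eef_pos: [0.5129, 0.1255, 0.0932]
ee_rot: [3.098, 0.522, 0.001]
contact_force: [-1.0, 0.2, 7.4]
width: 0.0327
grip_force: 45.1
```

Request:
arm_command --steps "0 0 0 0 1; 0 0 0 0 1; 0 0 0 0 1; 0 0 0 0 1; 0 0 0 0 1; 0 0 0 0 1; 0 0 0 0 1; 0 0 0 0 1"

```text
t: 19.85
eef_pos: [0.5129, 0.1254, 0.0932]
ee_rot: [3.098, 0.522, 0.001]
contact_force: [-2.4, -0.5, 7.3]
width: 0.0326
grip_force: 45.1
```

Request:
arm_command --steps "0 0 0 0 1; 0 0 0 0 1; 0 0 0 0 1; 0 0 0 0 1; 0 0 0 0 1; 0 0 0 0 1; 0 0 0 0 1; 0 0 0 0 1"

```text
t: 20.65
eef_pos: [0.5129, 0.1254, 0.0932]
ee_rot: [3.098, 0.522, 0.001]
contact_force: [-2.1, -0.9, 7.3]
width: 0.0329
grip_force: 45.1
```

```bash
python3 - <<'E'
from h import *
s=env.sense(); print(s["t"],s["eef_pos"],s["contact_force"],s["width"]); print(env.close_job())
E
```

```text
20.65 [0.5129073  0.12543082 0.09318427] [-2.12619277 -0.88806177  7.28079648] 0.03287455256777235
the job is handed in; nothing more can be done
None
```

Job handed in at 20.65 s: I pressed the plunger to its stop and released it, then stood the small bottle in the cup and held it pressed about 7.5 mm down (from force and height) for nearly 3 s, still gripped at hand-in; no verdict was returned.

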